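Index the bench magnifier over the circuit board

ROBOT

A 6-joint arm with a two-finger parallel gripper is mounted at the origin on the work surface. World frame = base frame: x ahead of the robot, y to its left, z up, the work surface at z = 0. Lengths are in m, angles in rad, forces in N, time in s.
With the tool pointing down it reaches from about 0.35 to 0.85 m from the base axis. Payload 8.1 kg.
Tool frame: the origin (TCP) lies on the front face of the gripper's body, between the roots of the fingers; the fingertips stand 84 mm ahead of it and the grasp point (between the pads) lies 65 mm ahead of it; z points along the fingers, y is the line along which they close (so a half turn about z gives the same grasp; the last joint's range is limited). The gripper opens to 93 mm and grips with 3 to 60 N. Pads are 15 mm wide; open, the fingers measure 128 mm over their backs; the gripper's body (75 mm by 188 mm) begins 65 mm behind the grasp point.
Start: joints at [-1.332, 0.13, 1.488, -0, 1.523, -0.085], TCP at [0.191, -0.569, 0.303] pointing down, gripper open.
Joint ranges: [-2.96, 2.96], [-0.89, 2.26], [0.02, 2.5], [-1.34, 4.48], [0, 2.73], [-2.66, 2.66]. Speed limits (rad/s): [2.39, 2.39, 2.79, 3.14, 3.14, 3.14].

INTERFACE

Orientations are given as a unit quaternion [w, x, y, z].
In Python, from rig import robot gives the robot as it stands. The module is installed in compiled form; this text tells all that it offers.
- The arm moves only by the tool play_rows, never from a script. Its argument "steps" is a list of rows, each a list of 2 entries, a list of its own where there are three numbers: the shift along the tool's x, y, z in m, then the turn about the tool's z in degrees. In form: [[[tx, ty, tz], roll], ...]. A call has 1 to 20 rows; each row shifts and turns the commanded pose from where the row before left it, along the tool's axes as they then stand; what a row does not reach is not made up. A row lasts 1/8 s, in which the tool goes at most 62.5 mm and 10.7 degrees, less where a joint would pass 70% of its speed; a pose out of reach is approached as far as the arm can. A call is refused whole if a number of a shift passes 0.0625 or a number of a turn 10.7, either way. A call with a gripper value outside its range is refused whole. "grip" is the opening, from 0 (shut) to 1 (fully open), set as the call begins (left out, the last holds). The fingers move at their own pace and stop on an object; "squeeze" is the grip in N (left out, the last holds). Time passes only in rows, so rows that do not move let the fingers close. It gives the time, the measured TCP pose, the force, the opening and the grip force at its end, in the units of the state.
- robot.sense(): the state, without advancing time (a new reading comes with each control period).
- robot.grab_frame(name): name is "scene" or "top" or "wrist"; returns a dict with "image" (400x640x3 uint8, red, green, blue), "fov_y" (degrees; the focal length in pixels is half the picture's height over the tangent of half this angle, whatever the lens; pixels are square), "cx", "cy" (the principal point, pixels), "distortion" ([k1, k2, p1, p2, k3] as OpenCV has them; the pictures are not rectified), "origin" and "rotation" of the camera in the world. Camera axes: x right, y up, looking along -z (the intrinsics and any distortion apply to the point x, -y, -z); pixel columns grow to the right and rows downward; lengths in m; the calibration is good to about 2 mm. A picture is of the moment at which its call begins. There is no depth.
- robot.job_done(): hands the job in; it is judged then, once.
The state is a dict: "time": time; "joint_pos": joint angles; "dq": joint speeds; "tau": joint torques, N m; "tool_pos": TCP position; "ee_rot": TCP orientation; "force": force on the tool from outside, world axes, zero at the start; "ft_torque": the same for the moment, N m; "width": opening from 0.0 (shut) to 1.0 (fully open); "finger_force": force on a finger pad.
Only numpy, scipy, OpenCV 4.12 (cv2) and the standard library are available. Lean on these libraries where they do the work, as an engineer would, in place of code of your own. Each camera call takes 0.05 s, during which the arm holds its last target. There are 200 camera calls.

TASK

The bench magnifier's swing arm is locked by a spring index pin. Hook a fingertip under the pin's pull ring, lift the pin, swing the arm by one hole so that the lens stands over the circuit board, then let the pin spring fully home in that hole and move clear. Work the ring gently without pinching it or straining it, and leave the loose things on the table where they are.

Things in the scene. Friction and masses are not known exactly. Their poses are not given: they have to be found in the camera images.
- stand: Fixed magnifier stand. Origin on the table on the vertical pivot axis of the swing arm; x points level from the ring side through the pivot to the lens side (as the arm stands at the start), z up. Dark foot plate 190 x 140 mm, 12 mm thick, its centre 35 mm to -x of the pivot; steel pivot post; aluminium index plate over the foot's -x end.
- middle_hole (a point): Mouth of the middle hole of the index plate, where the pin starts, 110 mm to -x of the pivot, 69 mm above the table; stand's frame. The plate is 80 mm (x) x 220 mm (y), 14 mm thick, its centre 88 mm to -x of the pivot, and has five 13 mm holes on an arc of 110 mm radius about the pivot, 0.48 rad (27.5 degrees, 53 mm along the arc) apart.
- mag_arm (a joint): Angle of the white swing arm about the pivot, rad, counterclockwise from above positive; 0 = pin over the middle hole; the holes are at -0.96, -0.48, 0, 0.48, 0.96. Ring and lens are on opposite sides of the pivot, so they move opposite ways. Pin up: turns with light friction (0.06 N m) and stays where it is left. Pin in a hole: locked, with about 0.01 rad of play either way.
- index_pin (a joint): Height of the spring index pin above fully home, m: 0 = fully down in a hole, about 0.012 = tip riding on the plate between holes, 0.022 = upper stop. Keep it above 0.014 to swing freely. It pushes down with about 5 N when home and 7 N at the stop. The 10 mm pin has a round tip which finds a hole from up to about 3 mm off.
- ring_center (a point): Centre of the steel pull ring fixed rigidly on the pin, about 156 mm above the table when home. Round, 6 mm wire, 50 mm inside and 62 mm outside diameter, leaning 30 degrees from vertical, upper edge towards the pivot. Frame: x level, from the ring to the pivot, turning with the arm; z up. A fingertip tilted 45 degrees, pointing along this x and down, passes nearly square through it.
- ring_top (a point): Middle of the wire at the ring's uppermost point, about 180 mm above the table when the pin is home. Same frame as ring_center.
- barrel_top (a point): Centre of the top of the steel barrel (24 mm diameter) that carries the pin on the arm, 110 mm from the pivot and 117 mm above the table; it does not rise with the pin. On the pin just above it sits a knob of 18 mm diameter, top at 123 mm when home, which rises with the pin. The arm below is a level bar 30 mm wide, its top 87 mm above the table.
- lens_center (a point): Centre of the round lens (black rim 96 mm outside diameter, 12 mm thick) on the end of the arm opposite the ring, 81 mm above the table, 135 mm from the pivot.
- circuit_board: Loose green circuit board, 62 x 46 mm, 15 mm high over its parts; origin under its centre. It lies on the table under the lens position of one of the two holes next to the middle one (either side), within 5 mm or so.
- wire_spool: Loose spool of copper wire with white flanges, 52 mm diameter, 38 mm high, standing under the other neighbouring lens position; origin under its centre. To be left alone.
- tape_roll: Loose roll of tape lying flat, 90 mm diameter, 18 mm high, on one side of the stand; origin under its centre. To be left alone.
- screwdriver: Loose yellow-handled screwdriver, about 170 mm long and 30 mm high, lying on the other side of the stand. To be left alone.

How it is judged:
On the way:
1. the pin is lifted clear of the plate by a finger in its ring, with the arm still at the middle hole (value of joint index_pin above 0.0125 m and value of joint mag_arm between -0.06 and 0.06 rad and contact force between the fingers and index_pin above 0.5 N), for 0.1 s.
At the end, for the whole second after the job is handed in: The arm stands at the hole next to the middle one (0.48 rad, within 0.04) on the side that brings the lens over the circuit board (centres within 25 mm seen from above), the pin is fully home in that hole (within 3 mm), and the arm is still (((y of circuit_board in the frame of stand above 0 m and value of joint mag_arm between 0.44 and 0.52 rad) or (y of circuit_board in the frame of stand below 0 m and value of joint mag_arm between -0.52 and -0.44 rad)) and value of joint index_pin below 0.003 m and horizontal distance between lens_center and circuit_board below 0.025 m and velocity of joint mag_arm between -0.05 and 0.05 rad/s); the robot touches nothing.
It fails at once if a loose thing on the table was moved more than 12 mm (distance of any of circuit_board, wire_spool, tape_roll, screwdriver from where it was at the start of the episode above 0.012 m).
It fails at once if the ring and pin were pinched or strained (more than 35 N from the fingers) (contact force between the fingers and index_pin above 35 N).
It also fails if it takes over 43 s, if anything falls off the work surface, if the arm or the gripper's body presses on something with over 40 N, if the wrist force passes 120 N, or if a joint passes its speed limit or range.

## Working session

There is one attempt and no reset: what is moved stays moved. The work goes in short steps, Python scripts to look and compute and a tool call to move; the robot and the scene stay as the last step left them, time stands still between calls to the robot, and variables do not carry over. Pictures are saved under pics/ and viewed, at most 10 in all, crops included, and the job is handed in when it is done.

Besides the shell and the picture viewer there is one more tool, called as name(argument=value, ...), one argument or row to a line, values as JSON. play_rows: Moves the arm, as the interface text tells. Its arguments: {"type":"object","properties":{"steps":{"type":"array","items":{"type":"array"}},"grip":{"type":"number"},"squeeze":{"type":"number"}},"required":["steps"]}

```bash
mkdir -p pics; ls; cat > h.py <<'E'
import numpy as np, cv2
from rig import robot
from scipy.spatial.transform import Rotation as R
def K(f):
    s=200/np.tan(np.radians(f["fov_y"])/2)
    return np.array([[s,0,f["cx"]],[0,s,f["cy"]],[0,0,1.]])
def ray(f,px):
    p=cv2.undistortPoints(np.array([[px]],float),K(f),np.array(f["distortion"],float))[0,0]
    return np.array(f["origin"]),np.array(f["rotation"])@np.array([p[0],-p[1],-1.])
def onz(f,px,z):
    o,d=ray(f,px); return o+d*(z-o[2])/d[2]
def proj(f,P):
    c=np.array(f["rotation"]).T@(np.array(P,float)-np.array(f["origin"])); c=c*[1,-1,-1]
    return cv2.projectPoints(c[None,None],np.zeros(3),np.zeros(3),K(f),np.array(f["distortion"],float))[0][0,0]
def tri(a):
    A=0;b=0
    for o,d in a:
        d=d/np.linalg.norm(d);M=np.eye(3)-np.outer(d,d);A=A+M;b=b+M@o
    return np.linalg.solve(A,b)
def toolrot(): 
    q=robot.sense()["ee_rot"]; return R.from_quat(np.r_[q[1:],q[0]]).as_matrix()
E
python3 - <<'E'
from h import *
s=robot.sense(); print(s); 
for n in("scene","top"):
    f=robot.grab_frame(n); cv2.imwrite(f"pics/{n}0.png",f["image"][:,:,::-1]); print(n,f["origin"],f["fov_y"],f["distortion"],np.round(f["rotation"],3))
print(toolrot().round(3))
E
```

```text
pics
{'time': 0.0, 'joint_pos': array([-1.33235793e+00,  1.31213125e-01,  1.48926313e+00,  9.38940869e-06,
        1.52299931e+00, -8.54028042e-02]), 'dq': array([-0.00092313, -0.00233076,  0.00068937, -0.00064171, -0.0002224 ,
       -0.00024342]), 'tau': array([-1.07715716e-04, -5.59845400e+01, -4.91757274e+01,  7.66598387e-02,
        3.51152464e-02, -1.70108528e-04]), 'tool_pos': array([ 0.1908508 , -0.56840281,  0.30166513]), 'ee_rot': array([-9.39063321e-04,  9.86919076e-01,  1.61213683e-01, -6.72927304e-05]), 'force': array([ 0.09450384,  0.14343017, -0.29352053]), 'ft_torque': array([-0.02764425,  0.00756556,  0.01391092]), 'finger_force': 0.0, 'width': 1.0026676863809636}
scene [ 1.52102234 -0.13831796  0.74853636] 54.31172742639044 [-0.06723815  0.          0.          0.          0.        ] [0.692 0.365 0.286 0.553]
top [0.58244031 0.06869312 1.08122381] 46.25352746007809 [0.03540757 0.         0.         0.         0.        ] [ 0.717  0.017 -0.033 -0.696]
[[ 0.948  0.318 -0.   ]
 [ 0.318 -0.948  0.002]
 [ 0.    -0.002 -1.   ]]
```

```bash
sed -i 's/np.array(f\["rotation"\])/rm(f)/; s/np.array(f\["rotation"\])/rm(f)/' h.py; cat >> h.py <<'E'
def rm(f):
    q=np.array(f["rotation"]); return q if q.ndim==2 else R.from_quat(np.r_[q[1:],q[0]]).as_matrix()
E
python3 - <<'E'
import cv2,numpy as np
cv2.imwrite("pics/both.png",np.vstack([cv2.imread("pics/scene0.png")[80:380],cv2.imread("pics/top0.png")[60:360]]))
from h import *
print(np.rad2deg(robot.sense()["joint_pos"]))
for n in("scene","top"):
    f=robot.grab_frame(n); print(n,rm(f).round(3), proj(f,robot.sense()["tool_pos"]))
E
```

```text
[-7.63410169e+01  7.51071212e+00  8.53213010e+01  1.25260653e-03
  8.72626013e+01 -4.89413949e+00]
scene [[ 0.226 -0.556  0.8  ]
 [ 0.974  0.123 -0.19 ]
 [ 0.008  0.822  0.57 ]] [104.31551804  98.15731091]
top [[ 0.028  0.997 -0.072]
 [-0.999  0.029  0.021]
 [ 0.023  0.071  0.997]] [702.58691299 493.25521402]
```

View pics/both.png

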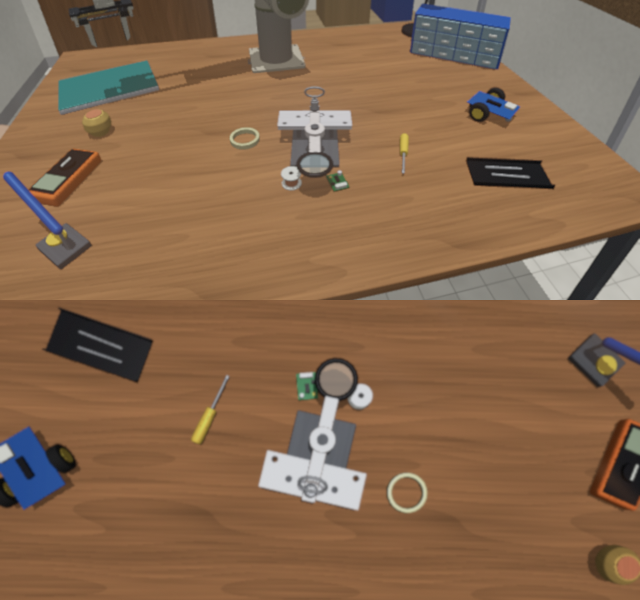

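```bash
python3 - <<'E'
import cv2,numpy as np
a=cv2.imread("pics/scene0.png")[160:280,265:365]; b=cv2.imread("pics/top0.png")[110:280,250:390]
a=cv2.resize(a,None,fx=4,fy=4,interpolation=2)
b=cv2.resize(b,None,fx=2.8,fy=2.8,interpolation=2)
o=np.zeros((480,800,3),np.uint8); o[:480,:400]=a; o[:476,400:792]=b
cv2.imwrite("pics/crop1.png",o)
E
```

```text
(no output)
```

View pics/crop1.png

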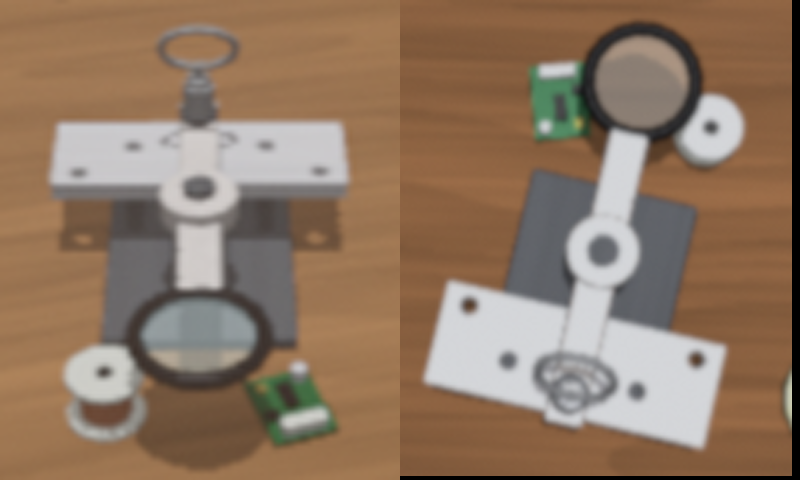

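play_rows(
  steps=[
    [[0, 0, 0], 10],
    [[0, 0, 0], 10],
    [[0, 0, 0], -10],
    [[0, 0, 0], -10],
  ],
  grip=0,
)

```text
time: 0.7
tool_pos: [0.1909, -0.5687, 0.3024]
ee_rot: [-0.0, 0.986, 0.164, -0.0]
force: [0.0, 0.8, -0.2]
width: 0.618
finger_force: 0.0
```

```bash
python3 - <<'E'
from h import *
f=robot.grab_frame("top"); g=robot.grab_frame("scene")
T=lambda u,v:(250+(u-400+.5)/2.8-.5,110+(v+.5)/2.8-.5)
S=lambda u,v:(265+(u+.5)/4-.5,160+(v+.5)/4-.5)
px=[(470,305),(508,360),(637,391),(697,359)]
W=np.array([onz(f,T(*p),.069)[:2] for p in px])
# top view left = +y ; hole at pivot + .11*(-cos a, -sin a) 
a=np.array([-.96,-.48,.48,.96]); L=-.11*np.c_[np.cos(a),np.sin(a)]
lc,wc=L.mean(0),W.mean(0); H=(L-lc).T@(W-wc); U,_,V=np.linalg.svd(H); Rm=V.T@U.T; t=wc-Rm@lc
yaw=np.arctan2(Rm[1,0],Rm[0,0]); print("pivot",t,"yaw",np.degrees(yaw),"res",(W-(L@Rm.T+t)).round(4).tolist(),np.linalg.det(Rm))
st=lambda P:np.r_[Rm@np.array(P[:2])+t,P[2]]
print("lens meas",onz(f,T(642,82),.081),"model",st([.135,0,.081]))
for n,P in dict(ringc=[-.11,0,.156],ringtop=[-.096,0,.18]).items(): print(n,st(P),"scene px",proj(g,st(P)),"top",proj(f,st(P)))
print("scene ring centre px",S(198,48),"top ring", T(575,383))
rc=tri([ray(g,S(198,48)),ray(f,T(575,380))]);print("tri ring c",rc)
print("board",onz(f,T(553,103),.01),"lens goal",st([.135*np.cos(.48),.135*np.sin(.48),.08]))
holes2=[onz(g,S(*p),.069) for p in [(78,172),(133,146),(265,145),(320,171)]]; print(np.round(holes2,4),W.round(4))
E
```

```text
pivot [0.65115451 0.03387732] yaw -11.836108010230218 res [[-0.0003, -0.0005], [0.0002, 0.0004], [0.0, 0.0001], [0.0001, -0.0]] 0.9999999999999999
lens meas [0.78307553 0.0070537  0.081     ] model [0.78328418 0.00618708 0.081     ]
ringc [0.54349329 0.05643974 0.156     ] scene px [314.02493217 169.1853057 ] top [310.5427291  251.21315463]
ringtop [0.55719563 0.05356816 0.18      ] scene px [313.92542069 164.53463035] top [312.39620959 244.59083119]
scene ring centre px (314.125, 171.625) top ring (312.17857142857144, 246.46428571428572)
tri ring c [0.55499232 0.05393857 0.15466526]
board [0.77745727 0.07570952 0.01      ] lens goal [0.78113964 0.07033095 0.08      ]
[[ 0.572  -0.0415  0.069 ]
 [ 0.5471  0.0044  0.069 ]
 [ 0.5675  0.1034  0.069 ]
 [ 0.6097  0.1355  0.069 ]] [[ 0.6076  0.1346]
 [ 0.5663  0.104 ]
 [ 0.5452  0.0043]
 [ 0.571  -0.0414]]
```

play_rows(
  steps=[
    [[0.03, -0.024, -0.03], 0],
    [[0.038, -0.031, -0.03], 0],
    [[0.038, -0.031, -0.03], 0],
    [[0.038, -0.031, -0.03], 0],
    [[0.038, -0.031, 0], 0],
    [[0.038, -0.031, 0], 0],
    [[0.038, -0.031, 0], 0],
    [[0.038, -0.031, 0], 0],
    [[0.038, -0.031, 0], 0],
    [[0.038, -0.031, 0], 0],
    [[0.038, -0.031, 0], 0],
    [[0.038, -0.031, 0], 0],
    [[0.038, -0.031, 0], 0],
    [[0.03, -0.024, 0], 0],
  ],
  grip=0,
)

```text
time: 2.55
tool_pos: [0.5472, -0.0046, 0.4226]
ee_rot: [-0.0, 0.987, 0.159, -0.0]
force: [0.3, -0.1, 0.4]
width: 0.006
finger_force: 0.0
```

play_rows(
  steps=[
    [[0, 0, 0], -10.2],
    [[0, 0, 0], -10.2],
    [[0, 0, 0], -10.2],
    [[0, 0, 0], -10.2],
    [[0, 0, 0], -10.2],
    [[0, 0, 0], -10.2],
    [[0, 0, 0], -10.2],
  ],
)

```text
time: 3.42
tool_pos: [0.5464, -0.0065, 0.4226]
ee_rot: [-0.0, 0.707, 0.707, -0.0]
force: [0.0, 0.9, -0.4]
width: 0.007
finger_force: 0.0
```

```bash
python3 - <<'E'
from h import *
s=robot.sense(); print(s["time"],s["tool_pos"],s["joint_pos"]);print(toolrot().round(3))
E
```

```text
3.425 [ 0.5464337  -0.00648573  0.42258938] [-1.05689156e-01 -3.23192180e-02  1.44026424e+00 -1.68617801e-05
  1.73388466e+00 -1.05815561e-01]
[[-0.  1. -0.]
 [ 1.  0.  0.]
 [ 0. -0. -1.]]
```

play_rows(
  steps=[
    [[0, 0.05, 0], 0],
    [[0, 0.06, 0], 0],
    [[0, 0.06, 0], 0],
    [[0, 0.06, 0], 0],
    [[0, 0.06, 0], 0],
    [[0, 0.05, 0], 0],
    [[0, 0.05, 0], 0],
    [[0, 0.05, 0], 0],
  ],
)

```text
time: 4.42
tool_pos: [0.8665, -0.007, 0.3909]
ee_rot: [0.02, 0.709, 0.705, 0.02]
force: [-0.0, -0.3, -0.4]
width: 0.005
finger_force: 0.0
```

```bash
python3 - <<'E'
from h import *
s=robot.sense(); print(s["time"],s["tool_pos"],s["joint_pos"]);print(toolrot().round(3))
E
```

```text
4.425 [ 0.86652101 -0.00700782  0.39087523] [-0.06864509  1.07986908  0.02870462  0.00461612  1.97621    -0.06090007]
[[ 0.006  0.998  0.057]
 [ 1.    -0.006  0.   ]
 [ 0.001  0.057 -0.998]]
```

play_rows(
  steps=[
    [[0, 0.0625, 0], 0],
    [[0, 0.0625, 0], 0],
    [[0, 0.0625, 0], 0],
    [[0, 0.0625, 0], 0],
  ],
)

```text
time: 4.92
tool_pos: [0.9356, -0.0059, 0.3633]
ee_rot: [0.087, 0.704, 0.7, 0.086]
force: [-0.3, -0.1, 0.3]
width: 0.01
finger_force: 0.0
```

```bash
python3 - <<'E'
from h import *
s=robot.sense(); print(s["time"],s["tool_pos"],s["joint_pos"]);print(toolrot().round(3))
E
```

```text
4.925 [ 0.93560521 -0.0059218   0.36326719] [-0.06553581  1.12474044  0.02389828  0.01441771  1.74865348 -0.05547001]
[[ 0.006  0.97   0.242]
 [ 1.    -0.006 -0.002]
 [-0.     0.242 -0.97 ]]
```

play_rows(
  steps=[
    [[0, 0.06, 0.015], 0],
    [[0, 0.058, 0.02], 0],
    [[0, 0.057, 0.023], 0],
    [[0, 0.055, 0.027], 0],
    [[0, 0.053, 0.03], 0],
    [[0, 0.05, 0.035], 0],
  ],
)

```text
time: 5.68
tool_pos: [1.0431, -0.0051, 0.2599]
ee_rot: [0.174, 0.687, 0.684, 0.173]
force: [-0.4, 0.5, -0.1]
width: 0.004
finger_force: 0.0
```

```bash
python3 - <<'E'
from h import *
s=robot.sense(); print(s["time"],s["tool_pos"],s["joint_pos"]);print(toolrot().round(3))
E
```

```text
5.675 [ 1.04309364 -0.00508434  0.25993268] [-0.06136582  1.27203743  0.02336999  0.02688246  1.35091971 -0.05498559]
[[ 0.006  0.879  0.476]
 [ 1.    -0.005 -0.003]
 [-0.     0.476 -0.88 ]]
```

play_rows(
  steps=[
    [[0, 0.0625, -0.01], 0],
    [[0, 0.0625, -0.01], 0],
    [[0, 0.0625, -0.01], 0],
    [[0, 0.0625, -0.01], 0],
  ],
)

```text
time: 6.18
tool_pos: [1.0588, -0.0042, 0.3782]
ee_rot: [0.231, 0.669, 0.668, 0.229]
force: [-0.3, -0.1, 0.1]
width: 0.002
finger_force: 0.0
```

```bash
python3 - <<'E'
from h import *
s=robot.sense(); print(s["time"],s["tool_pos"],s["joint_pos"]);print(toolrot().round(3))
E
```

```text
6.175 [ 1.05875021 -0.00417653  0.37815267] [-0.06186065  1.16986247  0.02236867  0.03580912  1.28774213 -0.0590481 ]
[[ 0.002  0.788  0.615]
 [ 1.     0.    -0.004]
 [-0.003  0.615 -0.788]]
```

play_rows(
  steps=[
    [[0, 0.06, 0.015], 0],
    [[0, 0.06, 0.015], 0],
  ],
)

```text
time: 6.42
tool_pos: [1.0774, -0.0039, 0.3959]
ee_rot: [0.26, 0.658, 0.658, 0.257]
force: [0.0, 0.2, -0.4]
width: 0.007
finger_force: 0.0
```

```bash
python3 - <<'E'
from h import *
s=robot.sense(); print(s["time"],s["tool_pos"],s["joint_pos"]);print(toolrot().round(3))
E
```

```text
6.425 [ 1.07736702 -0.00394274  0.39587767] [-0.06158048  1.16816114  0.02242727  0.04079287  1.20396321 -0.06041912]
[[ 0.002  0.733  0.68 ]
 [ 1.     0.001 -0.004]
 [-0.003  0.68  -0.733]]
```

play_rows(
  steps=[
    [[0.004, -0.02, -0.0165], 0],
    [[0.005, -0.03, -0.025], 0],
    [[0.005, -0.04, -0.033], 0],
    [[0.005, -0.04, -0.033], 0],
    [[0.005, -0.04, -0.033], 0],
    [[0.005, -0.04, -0.033], 0],
    [[0.005, -0.04, -0.033], 0],
    [[0.005, -0.04, -0.033], 0],
    [[0.005, -0.04, -0.033], 0],
    [[0.005, -0.04, -0.033], 0],
    [[0.005, -0.04, -0.033], 0],
    [[0.004, -0.03, -0.025], 0],
    [[0, 0, 0], 0],
  ],
)

```text
time: 8.05
tool_pos: [0.5391, 0.0517, 0.3698]
ee_rot: [0.26, 0.658, 0.658, 0.258]
force: [-0.8, 0.5, 0.7]
width: 0.009
finger_force: 0.0
```

```bash
python3 - <<'E'
from h import *
s=robot.sense(); print(s["time"],s["tool_pos"],s["joint_pos"]);print(toolrot().round(3))
w=robot.grab_frame("wrist"); im=w["image"][:,:,::-1]; print(w["origin"],proj(w,[.557,.0536,.156]),proj(w,[.571,.051,.180]))
t=robot.sense()["tool_pos"]+.084*toolrot()[:,2]; print("tip px",proj(w,t))
cv2.imwrite("pics/w1.png",im)
E
```

```text
8.05 [0.53909195 0.05172077 0.3697569 ] [ 0.00411398 -0.62672398  2.14526436 -0.00754971  0.87328507  0.00695442]
[[ 0.001  0.732  0.681]
 [ 1.     0.001 -0.003]
 [-0.003  0.681 -0.732]]
[0.48376847 0.1345671  0.42903152] [176.49362205 206.97621795] [201.86101495 212.44735948]
tip px [320.41592588 250.5054298 ]
```

View pics/w1.png

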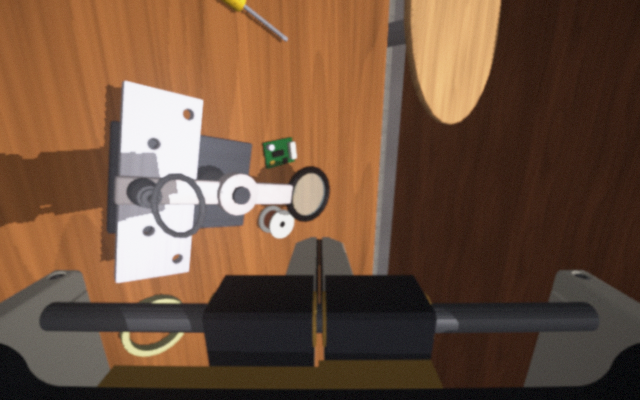

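```bash
cat > ik.py <<'E'
from h import *
from scipy.optimize import least_squares
D=np.array([[.5996,.3017,.1312,1.4893,1.523],[.5464,.4226,-.0323,1.4403,1.7339],[.8665,.3909,1.0799,.0287,1.9762],[.9356,.3633,1.1247,.0239,1.7487],[1.0431,.2599,1.272,.0234,1.3509],[1.0588,.3782,1.1699,.0224,1.2877],[1.0774,.3959,1.1682,.0224,1.204],[.5416,.3698,-.6267,2.1453,.8733]])
def fk(p,j2,j3,j5):
    a,h,L1,L2,c,L3=p; s=j2+j3+j5
    return np.array([a+L1*np.sin(j2)+L2*np.sin(j2+j3+c)+L3*np.sin(s),h+L1*np.cos(j2)+L2*np.cos(j2+j3+c)+L3*np.cos(s)])
fit=least_squares(lambda p:(fk(p,*D[:,2:].T)-D[:,:2].T).ravel(),[0,.3,.4,.4,0,.15])
P=fit.x
def ik(r,z,tilt):
    s=np.pi-tilt
    f=lambda q:fk(P,q[0],q[1],s-q[0]-q[1])-[r,z]
    q=least_squares(f,[-.6,2.1],bounds=([-.89,.02],[2.26,2.5])); return q.x,s-q.x.sum(),np.abs(q.fun).max()
E
python3 - <<'E'
from ik import *
print(P.round(3),np.abs(fit.fun).max())
for tilt in (20,25,30,35,43):
  t=np.radians(tilt); zz=np.array([np.sin(t),-np.cos(t)])
  for lab,c,d in (("pre",(.557,.156),.06+.084),("in",(.557,.156),.059),("end",(.53,.175),.059),("endhome",(.53,.156),.144)):
    r,z=np.array(c)-d*zz; print(tilt,lab,round(r,3),round(z,3),ik(r,z,t))
E
```

```text
[0.002 0.318 0.369 0.557 0.109 0.293] 0.0002105481976686363
20 pre 0.508 0.291 (array([-0.40182789,  2.02570956]), np.float64(1.1686451337126222), np.float64(1.5437651157412802e-13))
20 in 0.537 0.211 (array([-0.24568472,  2.05201542]), np.float64(0.9861960986511265), np.float64(5.519129597786332e-11))
20 end 0.51 0.23 (array([-0.35050273,  2.09946288]), np.float64(1.0435666500020053), np.float64(3.4708347307343956e-13))
20 endhome 0.481 0.291 (array([-0.48930067,  2.08793232]), np.float64(1.1938951519595713), np.float64(3.009100413287058e-09))
25 pre 0.496 0.287 (array([-0.50975324,  2.12834123]), np.float64(1.0866723472314637), np.float64(1.9016638264091057e-10))
25 in 0.532 0.209 (array([-0.32192547,  2.13569722]), np.float64(0.8914885888527366), np.float64(1.538247307308893e-11))
25 end 0.505 0.228 (array([-0.43384785,  2.1828452 ]), np.float64(0.9562629936856033), np.float64(3.575587603776853e-10))
25 endhome 0.469 0.287 (array([-0.6043786,  2.1895049]), np.float64(1.1201340430067503), np.float64(5.071450481786144e-10))
30 pre 0.485 0.281 (array([-0.62059901,  2.2314375 ]), np.f
[... 711 characters left out ...]
89,  2.34948623]), np.float64(0.780618075365364), np.float64(2.964617440426309e-11))
35 endhome 0.447 0.274 (array([-0.85371531,  2.39734448]), np.float64(0.9870982483568791), np.float64(4.1921897447894096e-07))
43 pre 0.459 0.261 (array([-0.89      ,  2.48663483]), np.float64(0.7944662476768756), np.float64(0.008607883507953495))
43 in 0.517 0.199 (array([-0.57142827,  2.42766298]), np.float64(0.5348663648806902), np.float64(1.5440357881146838e-09))
43 end 0.49 0.218 (array([-0.72972002,  2.48229386]), np.float64(0.6385272330500644), np.float64(5.961277582677837e-10))
43 endhome 0.432 0.261 (array([-0.89      ,  2.49361994]), np.float64(0.7874811365887837), np.float64(0.035069899402434546))
```

play_rows(
  steps=[
    [[0, -0.02, 0.007], 0],
    [[0, -0.03, 0.011], 0],
    [[0.001, -0.03, 0.012], 0],
    [[0.001, -0.03, 0.012], 0],
    [[0, -0.022, 0.008], 0],
    [[0, 0, 0], 0],
  ],
)

```text
time: 8.85
tool_pos: [0.4767, 0.053, 0.2392]
ee_rot: [0.257, 0.659, 0.659, 0.255]
force: [0.3, -0.2, -0.6]
width: 0.003
finger_force: 0.0
```

```bash
cat > look.py <<'E'
from ik import *
import sys
def look(name,Rc):
    s=robot.sense(); T=toolrot(); tip=s["tool_pos"]+.084*T[:,2]
    print(round(s["time"],2),"tcp",s["tool_pos"].round(4),"tip",tip.round(4),"q",s["joint_pos"].round(3),"F",s["force"].round(2)); print(T.round(3))
    print("ring centre minus tip, tool axes",(T.T@(np.array(Rc)-tip)).round(4))
    w=robot.grab_frame("wrist"); g=robot.grab_frame("scene"); t=robot.grab_frame("top")
    for n,f in (("w",w),("s",g),("t",t)): print(n,"tip",proj(f,tip).round(1),"ring",proj(f,Rc).round(1))
    c=lambda f,u,v,W,H,k:cv2.resize(f["image"][v:v+H,u:u+W,::-1],None,fx=k,fy=k,interpolation=2)
    a=c(g,254,120,120,120,2.5); b=c(t,250,190,120,120,2.5)
    o=np.zeros((600,800,3),np.uint8); o[:300,:300]=a; o[300:,:300]=b; ww=c(w,0,60,500,340,1); o[:340,300:]=ww
    cv2.imwrite("pics/%s.png"%name,o)
if __name__=="__main__": look(sys.argv[1],eval(sys.argv[2]))
E
python3 look.py l2 [.556,.0537,.155]
```

```text
8.85 tcp [0.4767 0.053  0.2392] tip [0.5334 0.0526 0.1772] q [ 0.01  -0.8    2.476 -0.016  0.723  0.019] F [ 0.28 -0.17 -0.6 ]
[[ 0.002  0.738  0.675]
 [ 1.     0.    -0.004]
 [-0.003  0.675 -0.738]]
ring centre minus tip, tool axes [0.0012 0.0017 0.0316]
w tip [319.1 250.7] ring [321.3 230.1]
s tip [312.  161.4] ring [314.  171.7]
t tip [312.5 257. ] ring [312.1 244.8]
```

View pics/l2.png

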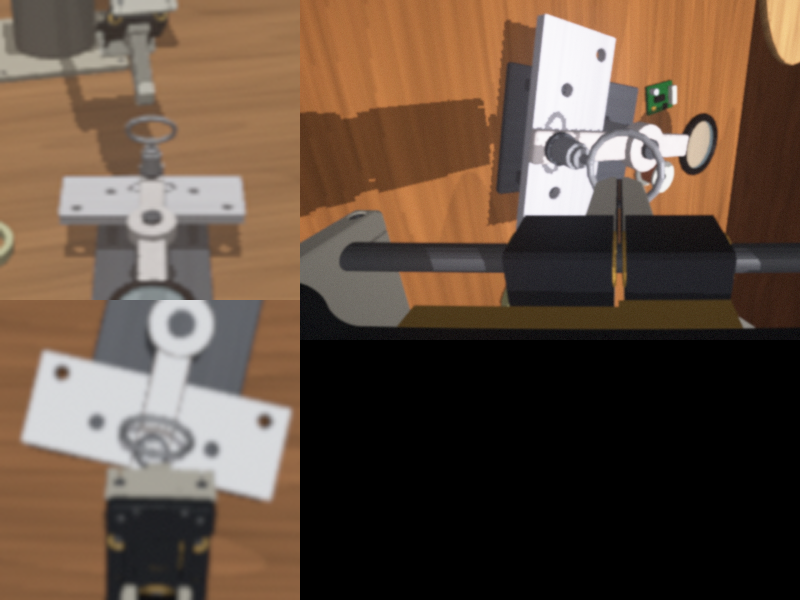

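play_rows(
  steps=[
    [[0.001, 0.002, 0.008], 0],
    [[0, 0.001, 0.012], 0],
    [[0, 0.001, 0.012], 0],
    [[0, 0, 0.012], 0],
    [[0, 0, 0.011], 0],
    [[0, 0, 0], 0],
  ],
)

```text
time: 9.75
tool_pos: [0.5178, 0.0538, 0.2027]
ee_rot: [0.258, 0.659, 0.659, 0.255]
force: [0.4, 0.1, -0.3]
width: 0.004
finger_force: 0.0
```

```bash
python3 look.py l3 [.557,.0537,.157]
```

```text
9.75 tcp [0.5178 0.0538 0.2027] tip [0.5746 0.0535 0.1408] q [ 0.011 -0.555  2.407 -0.022  0.546  0.026] F [ 0.37  0.1  -0.3 ]
[[ 0.002  0.737  0.676]
 [ 1.     0.001 -0.004]
 [-0.003  0.676 -0.737]]
ring centre minus tip, tool axes [ 0.0002 -0.002  -0.0239]
w tip [319.  250.7] ring [315.5 269.6]
s tip [315.2 179.1] ring [314.  171.3]
t tip [312.4 235.3] ring [312.1 244.4]
```

View pics/l3.png

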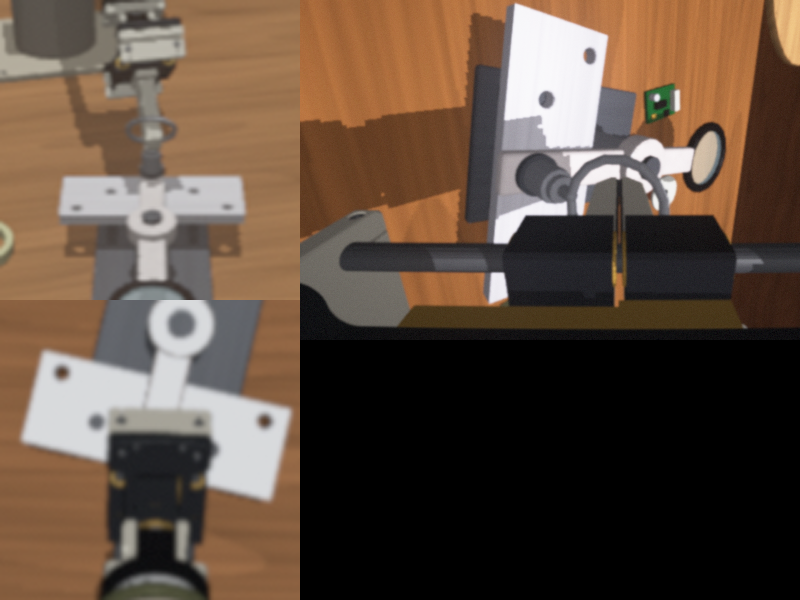

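play_rows(
  steps=[
    [[0, 0.0017, -0.0018], 0],
    [[0, 0.0017, -0.0018], 0],
    [[0, 0.0017, -0.0018], 0],
    [[0, 0, 0], 0],
  ],
)

```text
time: 10.4
tool_pos: [0.5168, 0.054, 0.2093]
ee_rot: [0.258, 0.659, 0.659, 0.255]
force: [-0.7, 0.3, -0.3]
width: 0.004
finger_force: 0.6
```

play_rows(
  steps=[
    [[0, 0.0017, -0.0018], 0],
    [[0, 0.0017, -0.0018], 0],
    [[0, 0, 0], 0],
  ],
)

```text
time: 10.78
tool_pos: [0.5165, 0.054, 0.2133]
ee_rot: [0.257, 0.659, 0.659, 0.255]
force: [-2.4, 1.5, -4.7]
width: 0.006
finger_force: 2.7
```

play_rows(
  steps=[
    [[0, 0.0017, -0.0018], 0],
    [[0, 0.0017, -0.0018], 0],
    [[0, 0.0017, -0.0018], 0],
    [[0, 0.0017, -0.0018], 0],
    [[0, 0, 0], 0],
  ],
)

```text
time: 11.4
tool_pos: [0.5168, 0.0539, 0.2237]
ee_rot: [0.257, 0.659, 0.659, 0.255]
force: [-4.5, 2.0, -5.9]
width: 0.005
finger_force: 4.0
```

play_rows(
  steps=[
    [[0, 0.0017, -0.0018], 0],
    [[0, 0.0017, -0.0018], 0],
    [[0, 0.0015, -0.0016], 0],
    [[0, 0, 0], 0],
    [[0, 0, 0], 0],
  ],
)

```text
time: 12.02
tool_pos: [0.5168, 0.054, 0.2306]
ee_rot: [0.257, 0.659, 0.659, 0.255]
force: [-6.4, -0.1, -6.5]
width: -0.001
finger_force: 4.3
```

```bash
python3 look.py l4 [.557,.0537,.174]
```

```text
12.03 tcp [0.5168 0.054  0.2306] tip [0.5735 0.0537 0.1686] q [ 0.012 -0.602  2.382 -0.02   0.621  0.024] F [-6.37 -0.06 -6.54]
[[ 0.002  0.738  0.675]
 [ 1.     0.001 -0.004]
 [-0.003  0.675 -0.738]]
ring centre minus tip, tool axes [-0.     -0.0085 -0.0151]
w tip [319.1 250.7] ring [304.7 262.2]
s tip [315.1 170.7] ring [314.  166.3]
t tip [312.5 236. ] ring [312.3 244.6]
```

View pics/l4.png

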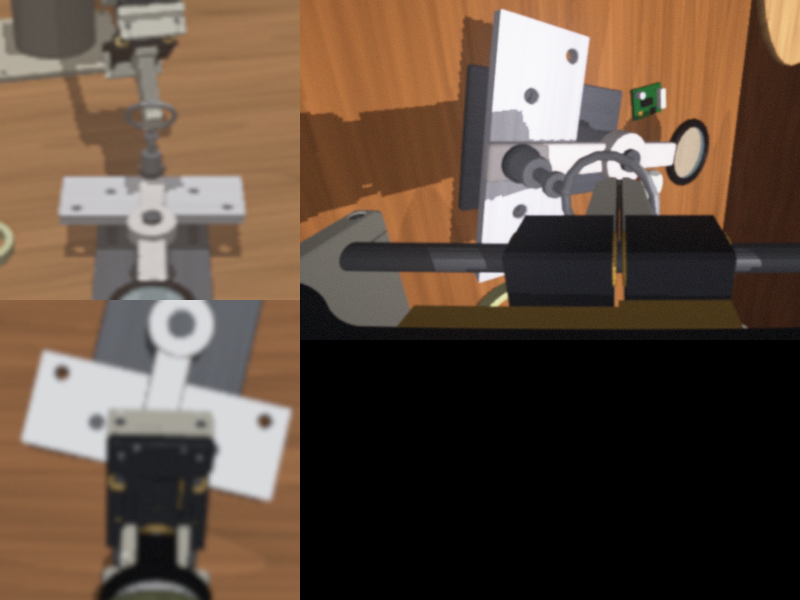

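play_rows(
  steps=[
    [[-0.002, -0.0002, -0.0002], 0],
    [[-0.003, -0.0003, -0.0003], 0],
    [[-0.003, -0.0003, -0.0003], 0],
    [[-0.003, -0.0003, -0.0002], 0],
    [[-0.003, 0, 0], 0],
    [[0, 0, 0], 0],
  ],
)

```text
time: 12.92
tool_pos: [0.5152, 0.0396, 0.2305]
ee_rot: [0.257, 0.659, 0.659, 0.254]
force: [-8.2, 0.5, -7.4]
width: 0.005
finger_force: 4.8
```

```bash
cat > ang.py <<'E'
from h import *
def angle():
    f=robot.grab_frame("top"); im=cv2.cvtColor(f["image"],cv2.COLOR_RGB2HSV)
    m=((im[:,:,2]<75)).astype(np.uint8); roi=np.zeros_like(m); roi[120:185,280:385]=1; 
    m=cv2.morphologyEx(m*roi,cv2.MORPH_OPEN,np.ones((2,2),np.uint8))
    n,lab,st,ce=cv2.connectedComponentsWithStats(m); i=1+np.argmax(st[1:,4])
    c=cv2.findContours((lab==i).astype(np.uint8),0,1)[0]; c=max(c,key=cv2.contourArea)
    (u,v),r=cv2.minEnclosingCircle(c); P=onz(f,(u,v),.085)[:2]; d=P-[.65115,.03388]
    print("t",robot.sense()["time"],"lens px",u,v,r,"P",P.round(4),"rad",np.hypot(*d).round(4),"angle",round(np.arctan2(d[1],d[0])+.2066,4),"F",robot.sense()["force"].round(1))
if __name__=="__main__": angle()
E
python3 ang.py
```

```text
t 12.975 lens px 315.0 140.5 20.402305603027344 P [0.7775 0.0526] rad 0.1277 angle 0.3541 F [-8.5  0.8 -7.4]
```

```bash
python3 - <<'E'
from h import *
t=robot.grab_frame("top");w=robot.grab_frame("wrist")
a=cv2.resize(t["image"][110:290,250:390,::-1],None,fx=2.2,fy=2.2,interpolation=2)
o=np.zeros((396,808-8,3),np.uint8); o[:,:308]=a; o[:340,308:]=w["image"][60:400,0:492,::-1]; cv2.imwrite("pics/l5.png",o)
E
```

```text
(no output)
```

View pics/l5.png

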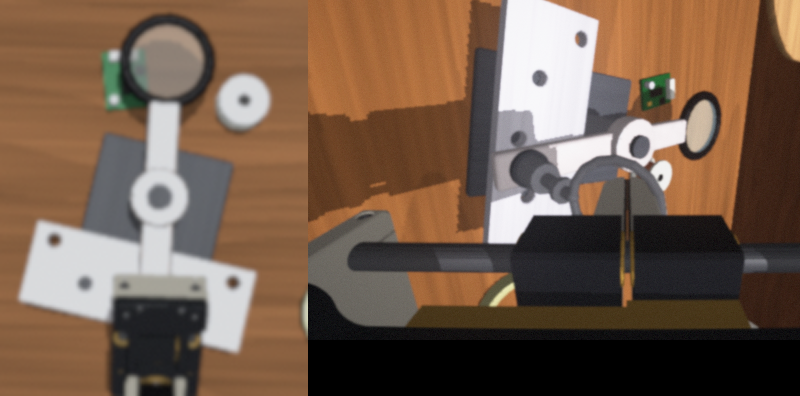

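```bash
cat > ang.py <<'E'
from h import *
def angle():
    f=robot.grab_frame("top"); g=cv2.cvtColor(f["image"],cv2.COLOR_RGB2GRAY)[110:190,270:390]
    g=cv2.resize(g,None,fx=4,fy=4,interpolation=2)
    for u,v,r in cv2.HoughCircles(g,cv2.HOUGH_GRADIENT_ALT,1,200,param1=150,param2=.7,minRadius=74,maxRadius=96)[0][:2]:
        P=onz(f,(270+(u+.5)/4-.5,110+(v+.5)/4-.5),.085)[:2]; d=P-[.65115,.03388]
        print("t",round(robot.sense()["time"],2),"r",r/4,"P",P.round(4),"rad",np.hypot(*d).round(4),"angle",round(np.arctan2(d[1],d[0])+.2066,4),"F",robot.sense()["force"].round(1))
if __name__=="__main__": angle()
E
python3 ang.py
```

```text
Traceback (most recent call last):
  File "ang.py", line 8, in <module>
    if __name__=="__main__": angle()
                             ~~~~~^^
  File "ang.py", line 5, in angle
    for u,v,r in cv2.HoughCircles(g,cv2.HOUGH_GRADIENT_ALT,1,200,param1=150,param2=.7,minRadius=74,maxRadius=96)[0][:2]:
                 ~~~~~~~~~~~~~~~~~~~~~~~~~~~~~~~~~~~~~~~~~~~~~~~~~~~~~~~~~~~~~~~~~~~~~~~~~~~~~~~~~~~~~~~~~~~~~~~^^^
TypeError: 'NoneType' object is not subscriptable
```

play_rows(
  steps=[
    [[-0.003, 0, 0], 0],
    [[-0.003, 0.0002, 0.0002], 0],
    [[-0.003, 0.0003, 0.0003], 0],
    [[-0.003, 0.0003, 0.0003], 0],
    [[0, 0, 0], 0],
  ],
)

```text
time: 13.75
tool_pos: [0.5152, 0.0277, 0.2286]
ee_rot: [0.256, 0.66, 0.66, 0.253]
force: [-16.0, -0.2, -7.3]
width: 0.005
finger_force: 8.1
```

```bash
python3 ang.py
```

```text
t 13.8 r 21.079855 P [0.7855 0.0472] rad 0.1351 angle 0.3055 F [-15.5   0.1  -6.7]
```

play_rows(
  steps=[
    [[-0.002, 0, -0.0015], 0],
    [[-0.002, 0, -0.0015], 0],
    [[0, 0, 0], 0],
  ],
)

```text
time: 14.18
tool_pos: [0.5143, 0.0236, 0.2329]
ee_rot: [0.257, 0.659, 0.659, 0.254]
force: [-7.3, 0.4, -7.9]
width: 0.005
finger_force: 4.9
```

```bash
python3 ang.py
```

```text
Traceback (most recent call last):
  File "ang.py", line 8, in <module>
    if __name__=="__main__": angle()
                             ~~~~~^^
  File "ang.py", line 5, in angle
    for u,v,r in cv2.HoughCircles(g,cv2.HOUGH_GRADIENT_ALT,1,200,param1=150,param2=.7,minRadius=74,maxRadius=96)[0][:2]:
                 ~~~~~~~~~~~~~~~~~~~~~~~~~~~~~~~~~~~~~~~~~~~~~~~~~~~~~~~~~~~~~~~~~~~~~~~~~~~~~~~~~~~~~~~~~~~~~~~^^^
TypeError: 'NoneType' object is not subscriptable
```

play_rows(
  steps=[
    [[-0.002, 0, -0.0005], 0],
    [[-0.003, 0, -0.0005], 0],
    [[-0.003, 0, -0.0005], 0],
    [[0, 0, 0], 0],
  ],
)

```text
time: 14.72
tool_pos: [0.5139, 0.0154, 0.235]
ee_rot: [0.258, 0.659, 0.659, 0.255]
force: [-3.2, -0.9, -7.2]
width: 0.007
finger_force: 3.5
```

```bash
sed -i 's/param1=150,param2=.7/param1=100,param2=.4/' ang.py; python3 ang.py
```

```text
t 14.78 r 20.777437 P [0.7851 0.0612] rad 0.1367 angle 0.4078 F [-2.5 -1.7 -7.2]
```

play_rows(
  steps=[
    [[-0.002, 0.0001, 0], 0],
    [[-0.0025, 0.0002, 0.0002], 0],
    [[0, 0, 0], 0],
  ],
)

```text
time: 15.15
tool_pos: [0.5142, 0.0112, 0.2348]
ee_rot: [0.258, 0.659, 0.659, 0.255]
force: [-2.4, -0.3, -7.5]
width: 0.004
finger_force: 3.2
```

```bash
python3 ang.py; python3 ang.py
```

```text
Traceback (most recent call last):
  File "ang.py", line 8, in <module>
    if __name__=="__main__": angle()
                             ~~~~~^^
  File "ang.py", line 5, in angle
    for u,v,r in cv2.HoughCircles(g,cv2.HOUGH_GRADIENT_ALT,1,200,param1=100,param2=.4,minRadius=74,maxRadius=96)[0][:2]:
                 ~~~~~~~~~~~~~~~~~~~~~~~~~~~~~~~~~~~~~~~~~~~~~~~~~~~~~~~~~~~~~~~~~~~~~~~~~~~~~~~~~~~~~~~~~~~~~~~^^^
TypeError: 'NoneType' object is not subscriptable
Traceback (most recent call last):
  File "ang.py", line 8, in <module>
    if __name__=="__main__": angle()
                             ~~~~~^^
  File "ang.py", line 5, in angle
    for u,v,r in cv2.HoughCircles(g,cv2.HOUGH_GRADIENT_ALT,1,200,param1=100,param2=.4,minRadius=74,maxRadius=96)[0][:2]:
                 ~~~~~~~~~~~~~~~~~~~~~~~~~~~~~~~~~~~~~~~~~~~~~~~~~~~~~~~~~~~~~~~~~~~~~~~~~~~~~~~~~~~~~~~~~~~~~~~^^^
TypeError: 'NoneType' object is not subscriptable
```

```bash
cat > ang.py <<'E'
from h import *
def angle():
    f=robot.grab_frame("top"); im=cv2.cvtColor(f["image"],cv2.COLOR_RGB2HSV).astype(np.float32)
    out=[]
    for rho in (.055,.06,.065,.07):
        a=np.arange(-.6,1.3,.005); P=[proj(f,[.65115+rho*np.cos(t-.2066),.03388+rho*np.sin(t-.2066),.087]) for t in a]
        P=np.array(P,np.float32)[None]; h=cv2.remap(im,P[...,0],P[...,1],1)[0]
        w=a[(h[:,1]<45)&(h[:,2]>130)]; out.append((round(float(w.mean()),4),round(float(np.ptp(w)*rho),4)) if len(w) else None)
    print("t",round(robot.sense()["time"],2),"angle,width",out,"F",robot.sense()["force"].round(1))
if __name__=="__main__": angle()
E
python3 ang.py
```

```text
t 15.3 angle,width [(0.4875, 0.0305), (0.485, 0.0306), (0.485, 0.0306), (0.485, 0.0308)] F [-2.3 -1.9 -6.4]
```

play_rows(
  steps=[
    [[0, -0.0014, 0.0014], 0],
    [[0, -0.0014, 0.0014], 0],
    [[0, -0.0014, 0.0014], 0],
    [[0, -0.0014, 0.0014], 0],
    [[0, -0.0014, 0.0014], 0],
    [[0, 0, 0], 0],
  ],
)

```text
time: 16.05
tool_pos: [0.5138, 0.0114, 0.2248]
ee_rot: [0.258, 0.659, 0.659, 0.255]
force: [-1.0, -1.4, -6.0]
width: 0.004
finger_force: 2.5
```

```bash
python3 ang.py
```

```text
t 16.1 angle,width [(0.4825, 0.0305), (0.485, 0.0306), (0.48, 0.0306), (0.48, 0.0308)] F [-2.3 -1.  -6.6]
```

play_rows(
  steps=[
    [[0, -0.0014, 0.0014], 0],
    [[0, -0.0014, 0.0014], 0],
    [[0, -0.0014, 0.0014], 0],
    [[0, -0.0014, 0.0014], 0],
    [[0, -0.0014, 0.0014], 0],
    [[0, 0, 0], 0],
  ],
)

```text
time: 16.85
tool_pos: [0.5134, 0.0114, 0.215]
ee_rot: [0.258, 0.659, 0.659, 0.255]
force: [-0.4, -2.6, -5.3]
width: 0.003
finger_force: 2.0
```

```bash
python3 ang.py
```

```text
t 16.9 angle,width [(0.4825, 0.0305), (0.4825, 0.0303), (0.48, 0.0306), (0.4825, 0.0305)] F [-1.9 -0.3 -4.9]
```

play_rows(
  steps=[
    [[0, -0.0014, 0.0014], 0],
    [[0, -0.0014, 0.0014], 0],
    [[0, -0.0014, 0.0014], 0],
    [[0, -0.0014, 0.0014], 0],
    [[0, 0, 0], 0],
  ],
)

```text
time: 17.52
tool_pos: [0.513, 0.0114, 0.207]
ee_rot: [0.258, 0.659, 0.659, 0.255]
force: [-0.3, 0.3, -1.0]
width: 0.01
finger_force: 0.0
```

```bash
python3 - <<'E'
from ang import *
angle()
s=robot.sense(); T=toolrot(); print(s["tool_pos"],s["joint_pos"].round(3),T.round(3))
w=robot.grab_frame("wrist"); g=robot.grab_frame("scene")
o=np.zeros((400,800,3),np.uint8); o[:340,:492]=w["image"][60:400,0:492,::-1]
o[:300,492:792]=cv2.resize(g["image"][120:240,254:374,::-1],None,fx=2.5,fy=2.5,interpolation=2); cv2.imwrite("pics/l6.png",o)
E
```

```text
t 17.57 angle,width [(0.4825, 0.0305), (0.4825, 0.0303), (0.48, 0.0306), (0.4825, 0.0305)] F [-0.8  0.3 -0.1]
[0.51301577 0.01140547 0.2070632 ] [-0.124 -0.603  2.428  0.146  0.583 -0.214] [[ 0.002  0.737  0.676]
 [ 1.     0.001 -0.003]
 [-0.003  0.676 -0.737]]
```

View pics/l6.png

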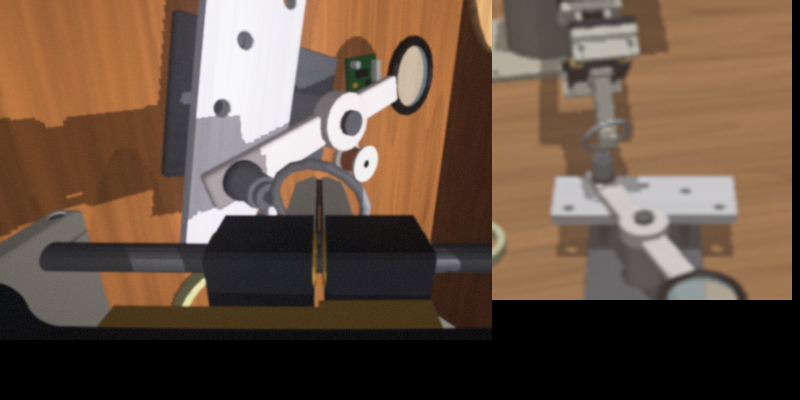

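play_rows(
  steps=[
    [[0, -0.0014, 0.0014], 0],
    [[0, 0, -0.006], 0],
    [[0, 0, -0.01], 0],
    [[0, 0, -0.01], 0],
    [[0, 0, -0.01], 0],
    [[0, 0, -0.01], 0],
    [[0, 0, -0.004], 0],
    [[0, 0, 0], 0],
  ],
)

```text
time: 18.68
tool_pos: [0.4792, 0.0115, 0.2424]
ee_rot: [0.258, 0.659, 0.659, 0.256]
force: [-0.5, -0.1, 0.3]
width: 0.005
finger_force: 0.0
```

```bash
python3 - <<'E'
from ang import *
angle()
s=robot.sense(); T=toolrot(); tip=s["tool_pos"]+.084*T[:,2]; print(s["tool_pos"],tip,T.T@(np.array([.5587,.008,.156])-tip),T[:,2],s["joint_pos"].round(3))
E
```

```text
t 18.73 angle,width [(0.4825, 0.0305), (0.4825, 0.0303), (0.48, 0.0306), (0.4825, 0.0305)] F [-1.2 -0.3  0. ]
[0.47914314 0.01152165 0.24202887] [0.53595092 0.01122025 0.18015169] [-0.00310149  0.00042217  0.03318731] [ 0.67628309 -0.00358806 -0.73663309] [-0.138 -0.816  2.48   0.133  0.744 -0.201]
```

Clear of the ring by 33 mm; back off upward, check once and hand in.

play_rows(
  steps=[
    [[0, 0.02, -0.007], 0],
    [[0, 0.026, -0.01], 0],
    [[0, 0.026, -0.01], 0],
    [[0, 0.026, -0.01], 0],
    [[0, 0.015, -0.006], 0],
    [[0, 0, 0], 0],
    [[0, 0, 0], 0],
    [[0, 0, 0], 0],
  ],
)

```text
time: 19.73
tool_pos: [0.5328, 0.0118, 0.3485]
ee_rot: [0.257, 0.659, 0.659, 0.255]
force: [0.0, 0.9, 0.2]
width: 0.007
finger_force: 0.0
```

```bash
python3 - <<'E'
from ang import *
angle()
f=robot.grab_frame("top"); g=robot.grab_frame("scene")
o=np.zeros((480,800,3),np.uint8)
o[:476,:392]=cv2.resize(f["image"][110:280,250:390,::-1],None,fx=2.8,fy=2.8,interpolation=2)
o[:480,396:796]=cv2.resize(g["image"][160:280,265:365,::-1],None,fx=4,fy=4,interpolation=2); cv2.imwrite("pics/l7.png",o)
E
```

```text
t 19.77 angle,width [(0.4825, 0.0305), (0.485, 0.0306), (0.48, 0.0306), (0.4825, 0.0312)] F [-0.8 -0.2  0.5]
```

View pics/l7.png

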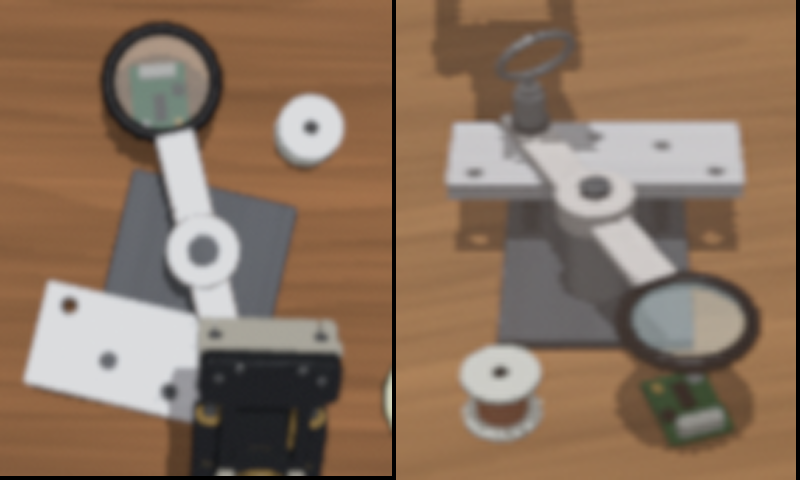

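The lens stands over the board. The ring sits at its home height (scene crop, centre about (537,55)), and the gripper is clear.

```bash
python3 -c "
from rig import robot
print(robot.job_done())"
```

```text
the job is handed in; nothing more can be done
None
```

I handed the job in at about 20 s of the 43 s allowed. The arm measures about 0.48 rad with the lens over the circuit board, the pin looks fully home in that hole, and the gripper is clear. The hand-in call gave no verdict, so these are my own camera and force readings.

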